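Roll a mounting post into its V-block on the microscope bench

ROBOT

A 6-joint arm with a two-finger parallel gripper is mounted at the origin on the work surface. World frame = base frame: x ahead of the robot, y to its left, z up, the work surface at z = 0. Lengths are in m, angles in rad, forces in N, time in s.
With the tool pointing down it reaches from about 0.275 to 0.75 m from the base axis. Payload 10.2 kg.
Tool frame: the origin (TCP) lies on the centre line of the jaws, within the pads' length; the fingertips stand arm.tcp_to_tips ahead of it and the grasp point (between the pads) lies 3 mm ahead of it (arm.tcp_to_tips is the distance from the TCP to the fingertips, in m); z points along the fingers, y is the direction in which the jaws open and shut (so a half turn about z gives the same grasp; the last joint's range is limited). The gripper opens to 88 mm and grips with 3 to 60 N. Pads are 18 mm wide; open, the fingers measure 123 mm over their backs; the gripper's body (75 mm by 187 mm) begins 45 mm behind the grasp point.
Start: joints at [0.976, 0.313, 1.498, -0, 1.331, -0.223], TCP at [0.191, 0.489, 0.261] pointing down, gripper open.
Joint ranges: [-2.94, 2.94], [-0.97, 2.17], [0.19, 2.56], [-1.23, 4.37], [0.02, 3.11], [-2.88, 2.88]. Speed limits (rad/s): [2.39, 2.39, 3.01, 3.14, 3.14, 3.14].

INTERFACE

Orientations are given as a rotation vector (axis times angle).
In Python, from station import arm gives the robot as it stands.
- The arm moves only by the tool servo_tool, never from a script. Its argument "motion" is a list of rows, each a list of 5 numbers: the shift along the tool's x, y, z in units of 2 cm (1.0 is 2 cm), then the turn about the tool's z in units of 0.1 rad (1.0 is 0.1 rad), then the closure, from -1 (fully open) to 1 (shut). In form: [[dx, dy, dz, roll, hand], ...]. A call has 1 to 10 rows; each row shifts and turns the commanded pose from where the row before left it, along the tool's axes as they then stand; what a row does not reach is not made up. A row lasts 1/8 s, in which the tool goes at most 62.5 mm and 10.7 degrees, less where a joint would pass 70% of its speed; a pose out of reach is approached as far as the arm can. A call with a number of a shift or a turn outside -1 to 1 is refused whole. A call with a gripper value outside its range is refused whole. The fingers move at their own pace and stop on an object; "squeeze" is the grip in N (left out, the last holds). Time passes only in rows, so rows that do not move let the fingers close. It gives the time, the measured TCP pose, the force and the opening at its end, in the units of the state.
- arm.sense(): the state, without advancing time (a new reading comes with each control period).
- arm.snapshot(name): name is "scene" or "side" or "wrist"; returns a dict with "img" (420x560x3 uint8, blue, green, red), "vfov" (degrees; the focal length in pixels is half the picture's height over the tangent of half this angle, whatever the lens; pixels are square), "cx", "cy" (the principal point, pixels), "R" (3x3) and "t" (3): a world point X has camera coordinates R X + t. Camera axes: x right, y down, z forward; pixel columns grow to the right and rows downward; lengths in m; the calibration is good to about 2 mm. A picture is of the moment at which its call begins. There is no depth.
- arm.close_job(): hands the job in, once; it reports no verdict.
The state is a dict: "time_s": time; "joints": joint angles; "joint_vel": joint speeds; "joint_efforts": joint torques, N m; "ee_pos": TCP position; "orientation": TCP orientation; "contact_force": force on the tool from outside, world axes, zero at the start; "torque": the same for the moment, N m; "gripper_width": opening from 0.0 (shut) to 1.0 (fully open).
Only numpy, scipy, OpenCV 4.12 (cv2) and the standard library are available. Lean on these libraries where they do the work, as an engineer would, in place of code of your own. Each camera call takes 0.05 s, during which the arm holds its last target. There are 200 camera calls.

TASK

Roll the loose aluminium post along the bench by pushing its side with your fingers, up the ramp and into the groove of the steel V-block, so that it lies at rest fully down in the groove and sticks out at both ends of the block. It must turn over as it rolls: do not pinch, lift or carry it, and leave everything else on the bench where it is.

Things in the scene. Friction and masses are not known exactly. Their poses are not given: they have to be found in the camera images.
- post: the post: solid aluminium round bar, 40 mm in diameter, 170 mm long, 0.5 to 0.7 kg, smooth (friction about 0.35), rolls easily but soon stops on the level. Origin at its centre on the axis; own x along the bar, y and z turn as it rolls. It starts on the bench on the +y or -y side of the block, 120 to 220 mm from the groove, within 0.2 rad of parallel to it and about 20 mm of centred along it
- vblock: the fixed steel V-block; yaw varies. Origin on the bench under its centre; x along the groove. 100 mm long in x, same profile all along: a 90-degree groove, 34 mm wide at the top, its bottom 3 mm above the bench; on either side a flat crest 20 mm high, 17 to 21 mm from the middle; from there straight ramps fall to the bench 87 mm from the middle, on the +y and -y sides alike
- seat (a point): the point where the post's centre lies when it is seated in the groove: over the middle of the block, 31.3 mm above the bench; axes as those of the block
- jar: amber glass jar with black cap, 52 mm across, 85 mm tall, standing on the other side of the V-block from the post; origin at the centre of its underside. A bystander
- objective: steel microscope objective standing on its wide end, 34 mm across, 50 mm tall; origin under its centre. A bystander
- eyepiece: dark grey eyepiece, standing, 42 mm across, 62 mm tall; origin under its centre. A bystander
- slidebox: white flat slide box 85 x 100 x 33 mm; origin under its centre. A bystander
- oil: small clear dropper bottle, 32 mm across, 70 mm tall; origin under its centre. A bystander
- dish: shallow glass dish 90 mm across, 16 mm tall; origin under its centre. A bystander
- driver: screwdriver 160 mm long lying on the bench, along its own x axis. A bystander
Not all that is in view belongs to the job. What is meant by the post is not black, brown or purple, and is the smaller of those in its own colour.

How it is judged:
By the outcome, as a careful person would: the job done as asked, in the order asked, and still so for the second after the job is handed in, with the robot touching nothing.
It also fails if it takes over 42 s, if anything falls off the work surface, if the arm or the gripper's body presses on something with over 40 N, if the wrist force passes 120 N, or if a joint passes its speed limit or range.

## Working session

There is one attempt and no reset: what is moved stays moved. The work goes in short steps, Python scripts to look and compute and a tool call to move; the robot and the scene stay as the last step left them, time stands still between calls to the robot, and variables do not carry over. Pictures are saved under pics/ and viewed, about 8 in all and at most 12, crops included, and the job is handed in when it is done.

Besides the shell and the picture viewer there is one more tool, called after "Emit:" by a JSON object that holds its "api" and its "payload", one argument or row to a line. servo_tool: Moves the arm, as the interface text tells. Its arguments: {"type":"object","properties":{"motion":{"type":"array","items":{"type":"array","items":{"type":"number","minimum":-1,"maximum":1}}},"squeeze":{"type":"number"}},"required":["motion"]}

```bash
ls; mkdir -p pics; cat > h.py <<'E'
import numpy as np, cv2
from station import arm
def snap(n,f):
    s=arm.snapshot(n); np.savez(''+f+'.npz',**s); cv2.imwrite('pics/'+f+'.png',s['img']); return s
def K(s): 
    f=s['img'].shape[0]/2/np.tan(np.radians(s['vfov'])/2); return f
def px(s,X):
    c=np.asarray(s['R'])@np.asarray(X)+s['t']; f=K(s); return np.array([s['cx']+f*c[0]/c[2],s['cy']+f*c[1]/c[2]])
def ray(s,u,v,z):
    f=K(s);R=np.asarray(s['R']);o=-R.T@s['t'];d=R.T@np.array([(u-s['cx'])/f,(v-s['cy'])/f,1.]);return o+d*(z-o[2])/d[2]
E
python3 - <<'E'
from h import *
st=arm.sense();print(st['time_s'],st['ee_pos'],st['orientation'],arm.tcp_to_tips,st['gripper_width'])
a=snap('scene','s0');b=snap('side','d0');c=snap('wrist','w0')
for s in(a,b,c):print(-np.asarray(s['R']).T@s['t'],s['vfov'],s['R'][2])
cv2.imwrite('pics/ab0.png',cv2.resize(np.hstack([a['img'],b['img']]),(800,300)))
E
```

```text
pics
0.0 [0.19062082 0.48894376 0.26015722] [-5.80556609e-01 -3.08695247e+00  1.85544681e-03] 0.022 1.0047042145811935
[ 0.98567381 -0.56574203  0.53785291] 55.861222067110575 [-0.52466545  0.66415743 -0.53256086]
[ 0.43782473 -0.92941496  0.58515069] 46.51282365190805 [ 0.1029987   0.86601217 -0.48929968]
[0.12126303 0.51548764 0.38479174] 70.92577715712453 [ 0.2689858  -0.10711232 -0.95716957]
```

View pics/s0.png

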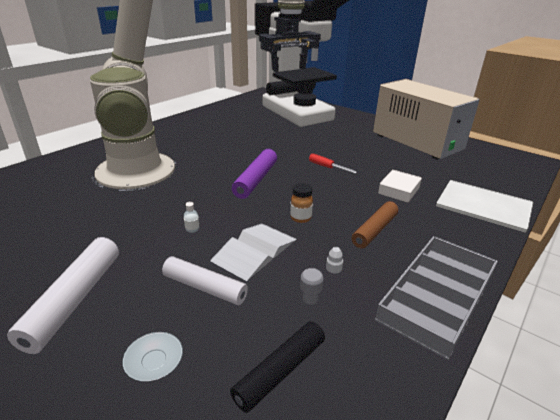

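View pics/d0.png

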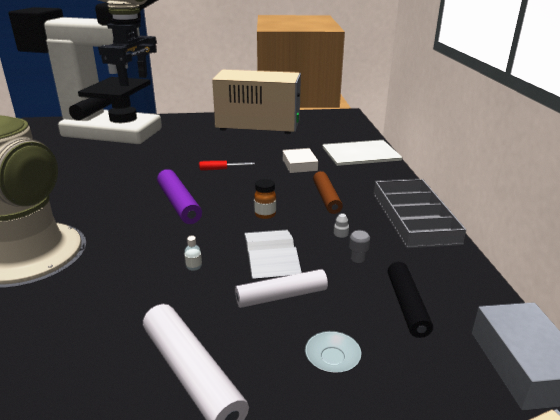

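The post is the smaller white cylinder: scene (163–245, 258–302), side (237–327, 270–305). The V-block is just behind it at side (245–300, 231–277), with the jar beyond. The objective and eyepiece stand to the right, at side (341,225) and (359,245).

```bash
cat > m.py <<'E'
from h import *
def blobs(s,thr=120,lo=300,hi=8000):
    g=cv2.cvtColor(s['img'],cv2.COLOR_BGR2GRAY); m=(g>thr).astype(np.uint8)
    n,l,st,c=cv2.connectedComponentsWithStats(m)
    return [(st[i],c[i],(l==i).astype(np.uint8)) for i in range(1,n) if lo<st[i,4]<hi]
E
python3 - <<'E'
from m import *
for f in('s0','d0'):
    s=dict(np.load(f+'.npz'));print(f)
    for st,c,m in blobs(s,110):
        if st[1]<150: continue
        h=cv2.convexHull(cv2.findContours(m,0,2)[0][0])
        p=cv2.approxPolyDP(h,4,True)[:,0]
        r=cv2.minAreaRect(h)
        print(st,c.round(),[ (tuple(q),*ray(s,*q,0)[:2].round(3)) for q in p.tolist()])
E
```

```text
s0
[  95  153   80   35 1557] [131. 173.] [((174, 162), np.float64(0.045), np.float64(0.107)), ((166, 176), np.float64(0.102), np.float64(0.033)), ((135, 187), np.float64(0.091), np.float64(-0.063)), ((109, 186), np.float64(0.032), np.float64(-0.106)), ((95, 177), np.float64(-0.045), np.float64(-0.103)), ((106, 154), np.float64(-0.164), np.float64(0.003)), ((160, 153), np.float64(-0.042), np.float64(0.12))]
[379 169  43  33 917] [399. 185.] [((392, 169), np.float64(0.583), np.float64(0.51)), ((421, 178), np.float64(0.674), np.float64(0.511)), ((407, 201), np.float64(0.696), np.float64(0.358)), ((379, 192), np.float64(0.617), np.float64(0.353)), ((380, 182), np.float64(0.593), np.float64(0.409))]
[ 436  180   97   52 2759] [486. 205.] [((437, 201), np.float64(0.758), np.float64(0.411)), ((452, 180), np.float64(0.748), np.float64(0.559)), ((529, 200), np.float64(0.947), np.float64(0.58)), ((532, 206), np.float64(0.959), np.float64(0.55)), ((523, 231), np.float64(0.966), np.float64(0.407)), ((438, 206), np.float64(0.769), np.float64(0.387))]
[184 201  15  29 312] [191. 217.] [((189, 201
[... 2938 characters left out ...]
.295), np.float64(-0.208)), ((169, 305), np.float64(0.319), np.float64(-0.211)), ((246, 401), np.float64(0.448), np.float64(-0.44)), ((207, 419), np.float64(0.392), np.float64(-0.465)), ((143, 324), np.float64(0.278), np.float64(-0.258))]
[ 305  331   56   41 1803] [333. 351.] [((308, 340), np.float64(0.558), np.float64(-0.327)), ((327, 331), np.float64(0.594), np.float64(-0.309)), ((345, 334), np.float64(0.623), np.float64(-0.32)), ((358, 344), np.float64(0.639), np.float64(-0.345)), ((360, 358), np.float64(0.635), np.float64(-0.376)), ((347, 370), np.float64(0.608), np.float64(-0.398)), ((321, 369), np.float64(0.568), np.float64(-0.392)), ((306, 355), np.float64(0.549), np.float64(-0.36))]
```

```bash
cat > plan.py <<'E'
import sys
from h import *
from scipy.spatial.transform import Rotation as Ro
def plan(tx,ty,tz,yaw,maxlin=0.9):
    st=arm.sense();p=np.array(st['ee_pos']);M=Ro.from_rotvec(st['orientation']).as_matrix()
    y=np.arctan2(M[1,1],M[0,1]);d=np.array([tx,ty,tz])-p
    n=1
    while True:
        dr=(y-yaw)/n; rows=[]; yy=y; ok=abs(dr)<=.095
        for i in range(n):
            w=d/n/.02; rows.append([-np.sin(yy)*w[0]+np.cos(yy)*w[1],np.cos(yy)*w[0]+np.sin(yy)*w[1],-w[2],dr/.1]); yy-=dr
        if ok and np.abs(np.array(rows)[:,:3]).max()<=maxlin+.1: break
        n+=1
    print('pos',p.round(4),'yaw',round(y,4),'n',n)
    for r in rows: print([round(float(q),2) for q in r])
if __name__=='__main__': plan(*map(float,sys.argv[1:]))
E
python3 plan.py 0.51 -0.24 0.2 0.06
```

```text
pos [0.1907 0.489  0.2603] yaw 1.199 n 40
[-0.7, -0.7, 0.08, 0.28]
[-0.72, -0.68, 0.08, 0.28]
[-0.74, -0.66, 0.08, 0.28]
[-0.76, -0.64, 0.08, 0.28]
[-0.78, -0.62, 0.08, 0.28]
[-0.8, -0.6, 0.08, 0.28]
[-0.81, -0.57, 0.08, 0.28]
[-0.83, -0.55, 0.08, 0.28]
[-0.84, -0.53, 0.08, 0.28]
[-0.86, -0.5, 0.08, 0.28]
[-0.87, -0.48, 0.08, 0.28]
[-0.89, -0.45, 0.08, 0.28]
[-0.9, -0.43, 0.08, 0.28]
[-0.91, -0.4, 0.08, 0.28]
[-0.92, -0.38, 0.08, 0.28]
[-0.93, -0.35, 0.08, 0.28]
[-0.94, -0.32, 0.08, 0.28]
[-0.95, -0.3, 0.08, 0.28]
[-0.96, -0.27, 0.08, 0.28]
[-0.97, -0.24, 0.08, 0.28]
[-0.97, -0.21, 0.08, 0.28]
[-0.98, -0.19, 0.08, 0.28]
[-0.98, -0.16, 0.08, 0.28]
[-0.99, -0.13, 0.08, 0.28]
[-0.99, -0.1, 0.08, 0.28]
[-0.99, -0.07, 0.08, 0.28]
[-0.99, -0.05, 0.08, 0.28]
[-0.99, -0.02, 0.08, 0.28]
[-0.99, 0.01, 0.08, 0.28]
[-0.99, 0.04, 0.08, 0.28]
[-0.99, 0.07, 0.08, 0.28]
[-0.99, 0.1, 0.08, 0.28]
[-0.99, 0.12, 0.08, 0.28]
[-0.98, 0.15, 0.08, 0.28]
[-0.98, 0.18, 0.08, 0.28]
[-0.97, 0.21, 0.08, 0.28]
[-0.97, 0.24, 0.08, 0.28]
[-0.96, 0.26, 0.08, 0.28]
[-0.95, 0.29, 0.08, 0.28]
[-0.94, 0.32, 0.08, 0.28]
```

Emit:
{"api": "servo_tool", "payload": {
  "motion": [
    [-0.7,-0.7,0.08,0.28,-1],
    [-0.72,-0.68,0.08,0.28,-1],
    [-0.74,-0.66,0.08,0.28,-1],
    [-0.76,-0.64,0.08,0.28,-1],
    [-0.78,-0.62,0.08,0.28,-1],
    [-0.8,-0.6,0.08,0.28,-1],
    [-0.81,-0.57,0.08,0.28,-1],
    [-0.83,-0.55,0.08,0.28,-1],
    [-0.84,-0.53,0.08,0.28,-1],
    [-0.86,-0.5,0.08,0.28,-1]
  ]
}}

```text
time_s: 1.4
ee_pos: [0.2711, 0.3067, 0.2446]
orientation: [-1.007, -2.976, 0.0]
contact_force: [0.4, -0.2, -0.3]
gripper_width: 0.999
```

Emit:
{"api": "servo_tool", "payload": {
  "motion": [
    [-0.87,-0.48,0.08,0.28,-1],
    [-0.89,-0.45,0.08,0.28,-1],
    [-0.9,-0.43,0.08,0.28,-1],
    [-0.91,-0.4,0.08,0.28,-1],
    [-0.92,-0.38,0.08,0.28,-1],
    [-0.93,-0.35,0.08,0.28,-1],
    [-0.94,-0.32,0.08,0.28,-1],
    [-0.95,-0.3,0.08,0.28,-1],
    [-0.96,-0.27,0.08,0.28,-1],
    [-0.97,-0.24,0.08,0.28,-1]
  ]
}}

```text
time_s: 2.65
ee_pos: [0.3522, 0.1249, 0.2286]
orientation: [-1.413, -2.806, 0.0]
contact_force: [-0.1, 0.6, -0.8]
gripper_width: 1.0
```

Emit:
{"api": "servo_tool", "payload": {
  "motion": [
    [-0.97,-0.21,0.08,0.28,-1],
    [-0.98,-0.19,0.08,0.28,-1],
    [-0.98,-0.16,0.08,0.28,-1],
    [-0.99,-0.13,0.08,0.28,-1],
    [-0.99,-0.1,0.08,0.28,-1],
    [-0.99,-0.07,0.08,0.28,-1],
    [-0.99,-0.05,0.08,0.28,-1],
    [-0.99,-0.02,0.08,0.28,-1],
    [-0.99,0.01,0.08,0.28,-1],
    [-0.99,0.04,0.08,0.28,-1]
  ]
}}

```text
time_s: 3.9
ee_pos: [0.4343, -0.0567, 0.2126]
orientation: [-1.791, -2.581, 0.0]
contact_force: [1.0, -0.5, 0.4]
gripper_width: 1.001
```

Emit:
{"api": "servo_tool", "payload": {
  "motion": [
    [-0.99,0.07,0.08,0.28,-1],
    [-0.99,0.1,0.08,0.28,-1],
    [-0.99,0.12,0.08,0.28,-1],
    [-0.98,0.15,0.08,0.28,-1],
    [-0.98,0.18,0.08,0.28,-1],
    [-0.97,0.21,0.08,0.28,-1],
    [-0.97,0.24,0.08,0.28,-1],
    [-0.96,0.26,0.08,0.28,-1],
    [-0.95,0.29,0.08,0.28,-1],
    [-0.94,0.32,0.08,0.28,-1]
  ]
}}

```text
time_s: 5.15
ee_pos: [0.5172, -0.2376, 0.1965]
orientation: [-2.134, -2.305, 0.0]
contact_force: [-0.1, -0.1, 0.6]
gripper_width: 0.999
```

```bash
python3 - <<'E'
from m import *
a=snap('wrist','w1')
for st,c,m in blobs(a,110,300,1e6):
    h=cv2.convexHull(cv2.findContours(m,0,2)[0][0]);p=cv2.approxPolyDP(h,5,True)[:,0]
    print(st,[(tuple(q),*map(float,ray(a,*q,0)[:2].round(3))) for q in p.tolist()])
E
```

```text
[  67    0   71   48 2198] [((68, 0), 0.308, -0.071), ((114, 0), 0.351, -0.068), ((136, 23), 0.371, -0.085), ((134, 42), 0.368, -0.102), ((119, 47), 0.353, -0.107), ((99, 40), 0.334, -0.103), ((70, 11), 0.309, -0.08)]
[  242     0   115   105 11177] [((354, 0), 0.575, -0.051), ((343, 103), 0.578, -0.142), ((244, 99), 0.476, -0.146), ((244, 0), 0.473, -0.059)]
[ 491   33   54   54 2207] [((533, 35), 0.751, -0.066), ((544, 47), 0.766, -0.076), ((537, 73), 0.766, -0.099), ((516, 86), 0.749, -0.112), ((498, 82), 0.73, -0.11), ((491, 64), 0.718, -0.094), ((499, 45), 0.721, -0.077), ((519, 33), 0.737, -0.066)]
[ 202  136  180   62 7165] [((380, 149), 0.624, -0.185), ((374, 176), 0.622, -0.214), ((212, 197), 0.445, -0.252), ((202, 176), 0.434, -0.229), ((206, 158), 0.438, -0.208), ((368, 136), 0.609, -0.172)]
[  48  208   94   97 4437] [((102, 208), 0.321, -0.274), ((141, 271), 0.36, -0.351), ((110, 304), 0.319, -0.401), ((48, 236), 0.254, -0.314)]
[ 293  273   76   34 2028] [((368, 301), 0.642, -0.371), ((293, 305), 0.549, -0.385), ((305, 282), 0.56, -0.351), ((326, 273), 0.585, -0.336), ((351, 277), 0.616, -0.34)]
[ 67 301  17  52 329] [((81, 301), 0.283, -0.399), ((83, 351), 0.276, -0.477), ((76, 352), 0.267, -0.479), ((67, 332), 0.259, -0.448)]
[469 301  18  52 354] [((473, 301), 0.774, -0.361), ((486, 325), 0.8, -0.395), ((486, 341), 0.807, -0.419), ((477, 352), 0.8, -0.438), ((469, 350), 0.788, -0.435)]
[   81   315   393    66 10180] [((467, 337), 0.78, -0.415), ((181, 380), 0.406, -0.516), ((155, 380), 0.37, -0.519), ((81, 333), 0.277, -0.448), ((88, 315), 0.289, -0.42), ((471, 318), 0.778, -0.386)]
```

View pics/w1.png

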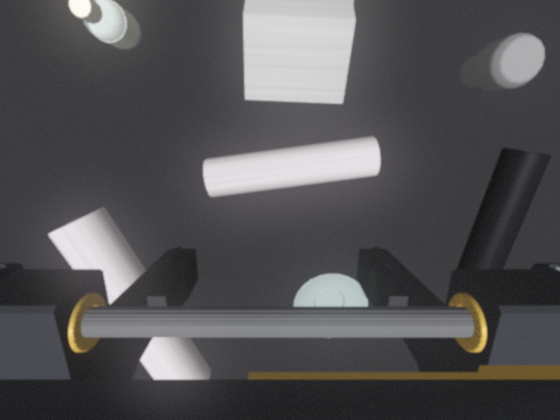

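The wrist view shows the post at (202–380, 136–197), slightly turned. The block's near toe runs (244,99)–(343,103). The dish is at (330,295), behind and to the right of the post.

```bash
cat > post.py <<'E'
from m import *
def post(s,x,y,z=.02):
    g=min(blobs(s,110,800,20000),key=lambda b:np.hypot(*(b[1]-(x,y))))
    h=cv2.findContours(g[2],0,2)[0][0]
    b=cv2.boxPoints(cv2.minAreaRect(h));b=np.array([ray(s,*q,z)[:2] for q in b])
    e=[np.linalg.norm(b[1]-b[0]),np.linalg.norm(b[2]-b[1])]
    d=b[1]-b[0] if e[0]>e[1] else b[2]-b[1]; d*=np.sign(d[0])
    print('post c',b.mean(0).round(4),'size',np.round(e,4),'yaw',round(float(np.arctan2(d[1],d[0])),3))
E
python3 - <<'E'
from post import *
s=dict(np.load('w1.npz'));post(s,290,166)
# block: refine toe & side edges in wrist and top corners in scene/side
sc=dict(np.load('s0.npz'));sd=dict(np.load('d0.npz'))
C=np.array([[.568,.033],[.579,-.14],[.478,-.145],[.467,.021]])
print('scene c',C.mean(0),'side L',[ray(sd,245,233,0)[:2],ray(sd,287,230,0)[:2]])
from itertools import product
c=np.array([.5235,-.057]);
for yaw in(.04,.06):
  R=np.array([[np.cos(yaw),-np.sin(yaw)],[np.sin(yaw),np.cos(yaw)]])
  for a,b in product((-.05,.05),(-.087,.087)):
    X=np.r_[c+R@[a,b],0];print(yaw,X.round(3),*[px(q,X).round(0) for q in(sc,sd,s)])
E
```

```text
post c [ 0.5289 -0.2082] size [0.18   0.0415] yaw 0.206
scene c [ 0.523   -0.05775] side L [array([0.47057113, 0.02744546]), array([0.5678959 , 0.03083475])]
0.04 [ 0.477 -0.146  0.   ] [209. 260.] [253. 278.] [245.  99.]
0.04 [0.47  0.028 0.   ] [261. 223.] [245. 233.] [ 246. -118.]
0.04 [ 0.577 -0.142  0.   ] [246. 280.] [302. 274.] [342. 103.]
0.04 [0.57  0.032 0.   ] [295. 239.] [288. 230.] [ 363. -113.]
0.06 [ 0.479 -0.147  0.   ] [210. 261.] [254. 279.] [246. 101.]
0.06 [0.468 0.027 0.   ] [260. 223.] [244. 233.] [ 244. -117.]
0.06 [ 0.579 -0.141  0.   ] [247. 280.] [303. 274.] [344. 102.]
0.06 [0.568 0.033 0.   ] [295. 238.] [287. 230.] [ 361. -115.]
```

```bash
python3 plan.py 0.537 -0.247 0.028 0.2
```

```text
pos [ 0.5177 -0.2394  0.1962] yaw 0.0749 n 9
[-0.05, 0.1, 0.93, -0.14]
[-0.05, 0.1, 0.93, -0.14]
[-0.05, 0.1, 0.93, -0.14]
[-0.05, 0.1, 0.93, -0.14]
[-0.06, 0.1, 0.93, -0.14]
[-0.06, 0.1, 0.93, -0.14]
[-0.06, 0.1, 0.93, -0.14]
[-0.06, 0.1, 0.93, -0.14]
[-0.06, 0.1, 0.93, -0.14]
```

Emit:
{"api": "servo_tool", "payload": {
  "motion": [
    [-0.09,0.19,0.93,-0.25,-1],
    [-0.09,0.19,0.93,-0.25,-1],
    [-0.1,0.19,0.93,-0.25,-1],
    [-0.1,0.19,0.93,-0.25,-1],
    [-0.1,0.15,0.93,-0.25,-1],
    [0,0,0.93,0,-1],
    [0,0,0,0,-1]
  ]
}}

```text
time_s: 6.08
ee_pos: [0.5356, -0.2432, 0.0835]
orientation: [-1.981, -2.435, 0.0]
contact_force: [-0.0, -0.7, -0.2]
gripper_width: 1.003
```

```bash
python3 plan.py 0.537 -0.247 0.028 0.2; python3 - <<'E'
from h import *
s=snap('side','d1');cv2.imwrite('pics/d1c.png',cv2.resize(s['img'][190:370,170:410],(720,540),interpolation=2))
E
```

```text
pos [ 0.5356 -0.2432  0.0835] yaw 0.2047 n 3
[-0.07, 0.01, 0.92, 0.02]
[-0.07, 0.01, 0.92, 0.02]
[-0.07, 0.01, 0.92, 0.02]
```

View pics/d1c.png

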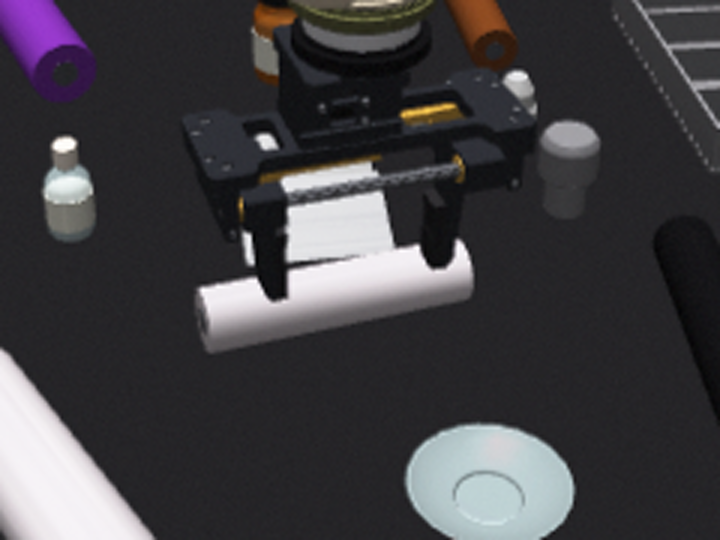

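The fingers hover over the post's near side, with tips about 60 mm up, straddling it symmetrically. I'll back off a little and then go down.

Emit:
{"api": "servo_tool", "payload": {
  "motion": [
    [-0.6,0,0,0,-1],
    [0,0,0.9,0,-1],
    [0,0,0.9,0,-1],
    [0,0,0.9,0,-1],
    [0,0,0,0,-1]
  ]
}}

```text
time_s: 6.75
ee_pos: [0.5377, -0.2547, 0.0292]
orientation: [-1.981, -2.434, 0.0]
contact_force: [0.0, 0.6, 0.5]
gripper_width: 0.999
```

```bash
python3 - <<'E'
from post import *
print(arm.sense()['ee_pos'],arm.sense()['contact_force'])
s=snap('side','d2');cv2.imwrite('pics/d2c.png',cv2.resize(s['img'][190:370,170:410],(720,540),interpolation=2))
w=snap('wrist','w2')
E
```

```text
[ 0.53773936 -0.25470511  0.02919519] [0.01222117 0.60473902 0.50641794]
```

View pics/w2.png

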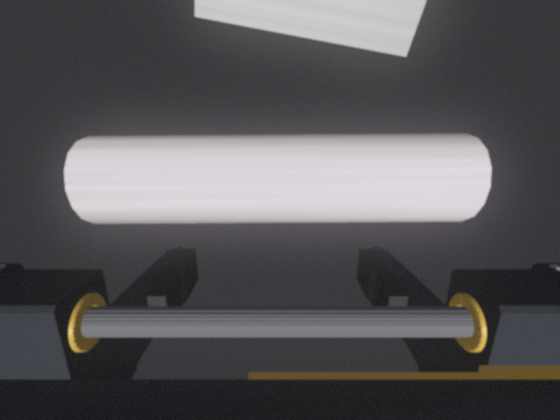

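The post lies square ahead of the two fingers, with a clear gap between them (post bottom edge row 222, fingertips row 248). I'll push now, turning slowly towards the block's yaw.

Emit:
{"api": "servo_tool", "payload": {
  "motion": [
    [0.5,0,0,0,-1],
    [0.4,0,0,0.1,-1],
    [0.4,0,0,0.2,-1],
    [0.45,0,0,0.25,-1],
    [0.45,0,0,0.25,-1],
    [0.45,0,0,0.25,-1],
    [0.45,0,-0.05,0.25,-1],
    [0.45,0,-0.05,0.25,-1]
  ]
}}

```text
time_s: 7.85
ee_pos: [0.5277, -0.1848, 0.0332]
orientation: [2.168, 2.274, -0.001]
contact_force: [-0.7, -1.6, 0.3]
gripper_width: 0.995
```

```bash
python3 - <<'E'
from post import *
from scipy.spatial.transform import Rotation as Ro
st=arm.sense();print(st['ee_pos'],st['contact_force']);M=Ro.from_rotvec(st['orientation']).as_matrix();print(np.arctan2(M[1,1],M[0,1]))
s=snap('side','d3');w=snap('wrist','w3')
cv2.imwrite('pics/c3.png',np.hstack([cv2.resize(s['img'][190:370,200:380],(420,420)),w['img'][:,90:470]]))
E
```

```text
[ 0.5276829  -0.18480192  0.0332219 ] [-0.72373487 -1.61988117  0.30752381]
0.04767234527656114
```

View pics/c3.png

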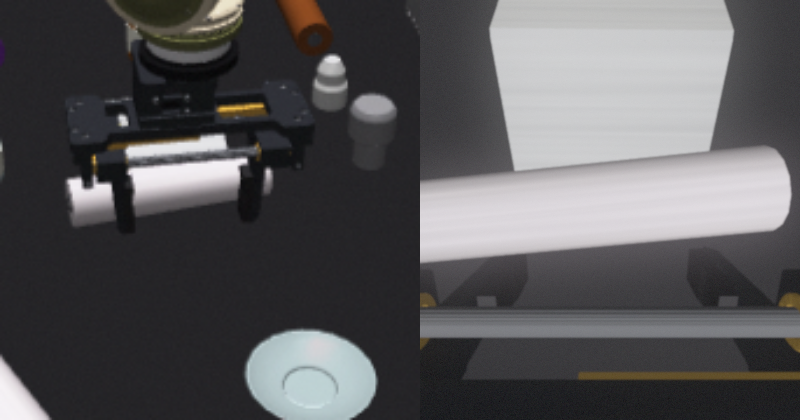

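The post has rolled forward and now lies about 0.08 rad off the fingers' line. Its left end touches the left finger and its right end leads, at the foot of the ramp. I'll check how well it is centred before going on.

```bash
cat > pe.py <<'E'
import sys
from m import *
# post in block frame from wrist image: row-wise hi/lo edges at the left/right part
def pe(f,z=.02):
    s=dict(np.load(f+'.npz')); g=cv2.cvtColor(s['img'],cv2.COLOR_BGR2GRAY)
    m=cv2.inRange(g,110,255); m[265:]=0
    n,l,st,c=cv2.connectedComponentsWithStats(m)
    c0=np.array([.5232,-.0575]);yaw=.045;R=np.array([[np.cos(yaw),np.sin(yaw)],[-np.sin(yaw),np.cos(yaw)]])
    for i in range(1,n):
        if st[i,4]<2000: continue
        ys,xs=np.nonzero(l==i); a,b=xs.min(),xs.max()
        for x in (a,a+20,b-20,b):
            q=ys[xs==x]; print(f,i,(x,q.min(),q.max()),*[(R@(ray(s,x,v,z)[:2]-c0)).round(4) for v in(q.min(),q.max())])
pe(sys.argv[1],float(sys.argv[2]))
E
python3 pe.py w3 0.02
```

```text
w3 1 (np.int64(55), np.int64(214), np.int64(219)) [-0.1101 -0.0964] [-0.1107 -0.099 ]
w3 1 (np.int64(75), np.int64(184), np.int64(259)) [-0.0973 -0.0814] [-0.1051 -0.1208]
w3 1 (np.int64(441), np.int64(148), np.int64(230)) [ 0.0741 -0.0642] [ 0.0807 -0.1044]
w3 1 (np.int64(461), np.int64(187), np.int64(199)) [ 0.0866 -0.0825] [ 0.0877 -0.0884]
```

Emit:
{"api": "servo_tool", "payload": {
  "motion": [
    [0.4,0,-0.04,0.1,-1],
    [0.4,0,-0.04,0.1,-1],
    [0.4,0,-0.06,0,-1],
    [0.4,0,-0.08,0,-1],
    [0.4,0,-0.08,0,-1],
    [0.4,0,-0.08,0,-1]
  ]
}}

```text
time_s: 8.7
ee_pos: [0.528, -0.1395, 0.0428]
orientation: [2.184, 2.247, 0.0]
contact_force: [0.2, -13.2, 9.2]
gripper_width: 1.005
```

```bash
python3 - <<'E'
from post import *
st=arm.sense();print(st['ee_pos'],st['contact_force'])
s=snap('side','d4');w=snap('wrist','w4')
cv2.imwrite('pics/c4.png',np.hstack([cv2.resize(s['img'][170:350,200:380],(360,360)),w['img'][:360,60:480]]))
E
python3 pe.py w4 0.03
```

```text
[ 0.52796055 -0.1395121   0.04276788] [  0.19037456 -13.22720561   9.19219745]
w4 1 (np.int64(47), np.int64(217), np.int64(222)) [-0.1106 -0.05  ] [-0.1112 -0.0526]
w4 1 (np.int64(67), np.int64(179), np.int64(258)) [-0.0966 -0.0314] [-0.1058 -0.0721]
w4 1 (np.int64(436), np.int64(178), np.int64(258)) [ 0.0768 -0.034 ] [ 0.0827 -0.0756]
w4 1 (np.int64(456), np.int64(218), np.int64(220)) [ 0.0895 -0.0541] [ 0.0897 -0.0551]
```

View pics/c4.png

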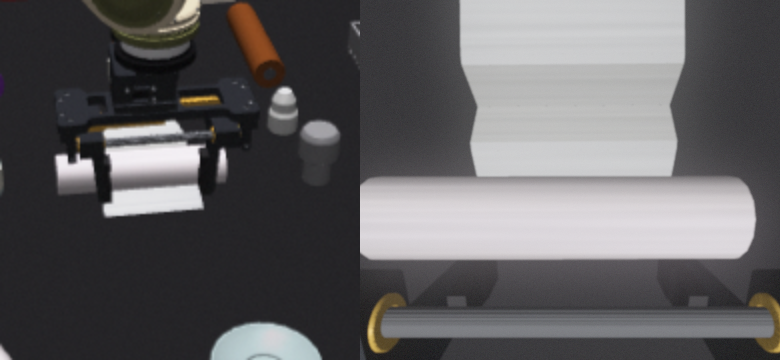

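The post is now square to the fingers and halfway up the ramp. The contact shows about 13 N of push and 9 N upwards on the tool, so it may be sliding rather than turning. I'll make one small step and track the grain on the bar to check.

Emit:
{"api": "servo_tool", "payload": {
  "motion": [
    [0.25,0,-0.08,0,-1]
  ]
}}

```text
time_s: 8.93
ee_pos: [0.5274, -0.1342, 0.0438]
orientation: [2.185, 2.248, -0.0]
contact_force: [0.5, -11.7, 6.6]
gripper_width: 1.0
```

```bash
cat > rot.py <<'E'
import sys
from h import *
# unwrap the bar's top (angle from vertical) in two wrist pictures and find the shift of the grain
def unwrap(f,c0,c1,lo,hi,n=200):
    s=np.load(f+'.npz')['img'].astype(np.float32).mean(2); r=(hi-lo)/2; th=np.linspace(-1.1,1.1,n)
    my=((lo+hi)/2-r*np.sin(th)).astype(np.float32); xs=np.arange(c0,c1,dtype=np.float32)
    u=cv2.remap(s,np.tile(xs,(n,1)),np.tile(my[:,None],(1,len(xs))),cv2.INTER_LINEAR)
    return u-cv2.GaussianBlur(u,(0,0),12)
def shift(a,b):
    n=a.shape[0];out=[]
    for k in range(-120,121,2):
        A=a[max(0,-k):n-max(0,k)];B=b[max(0,k):n-max(0,-k)];out.append((np.corrcoef(A.ravel(),B.ravel())[0,1],round(k*2.2/(n-1),3)))
    return sorted(out)[::-1][:4]
def edges(f):
    g=np.load(f+'.npz')['img'].mean(2)[:,250]>110; g[265:]=0
    q=np.nonzero(g)[0]; k=q.max(); lo=k
    return lo,k
E
python3 - <<'E'
from rot import *
st=arm.sense();print(st['ee_pos'],st['contact_force'])
w=snap('wrist','w5')
for f in('w4','w5'):
    s=np.load(f+'.npz')['img'].mean(2); print(f,[ (np.nonzero(s[:265,c]>110)[0].min(),np.nonzero(s[:265,c]>110)[0].max()) for c in(70,100,430)], s[170:266:8,250].round(0))
E
python3 pe.py w5 0.035
```

```text
[ 0.52741948 -0.13422758  0.0438423 ] [  0.53269357 -11.68498999   6.58296258]
w4 [(np.int64(178), np.int64(259)), (np.int64(177), np.int64(259)), (np.int64(177), np.int64(258))] [204. 139. 182. 198. 211. 218. 218. 217. 218. 215. 214. 181.]
w5 [(np.int64(178), np.int64(259)), (np.int64(177), np.int64(260)), (np.int64(177), np.int64(259))] [209. 140. 182. 198. 211. 216. 218. 217. 218. 216. 216. 184.]
w5 1 (np.int64(48), np.int64(214), np.int64(224)) [-0.1067 -0.0434] [-0.1079 -0.0484]
w5 1 (np.int64(68), np.int64(179), np.int64(258)) [-0.0935 -0.0268] [-0.1024 -0.0664]
w5 1 (np.int64(436), np.int64(178), np.int64(258)) [ 0.0747 -0.0293] [ 0.0805 -0.0698]
w5 1 (np.int64(456), np.int64(215), np.int64(220)) [ 0.0868 -0.0473] [ 0.0872 -0.0499]
```

```bash
python3 - <<'E'
from rot import *
a=unwrap('w4',100,430,177,259);b=unwrap('w5',100,430,177,259)
print(a.std(),b.std(),np.abs(a-b).mean(),shift(a,b))
m=lambda u:u.mean(1)[::10].round(1)
print(m(a));print(m(b))
v=np.clip(128+12*np.hstack([a,b]),0,255).astype(np.uint8); cv2.imwrite('pics/rot.png',v)
E
```

```text
2.3511112 2.3685243 0.7076229 [(np.float64(0.9281676334605313), 0.0), (np.float64(0.9224777395429825), 0.022), (np.float64(0.8187105744074615), 0.044), (np.float64(0.8131754154783228), -0.022)]
[-6.5  1.1  0.4  0.6 -0.6  0.5  1.  -0.9 -0.4  1.4  0.3 -0.9  1.8  1.7
  0.6  1.4 -0.4  0.1  2.8 -3.4]
[-6.7  0.9  0.9  0.5 -0.3 -0.1  1.2 -0.5 -1.   1.3  1.3 -0.4  1.3  1.8
  0.6  1.4  0.1 -0.8  2.6 -3. ]
```

View pics/rot.png

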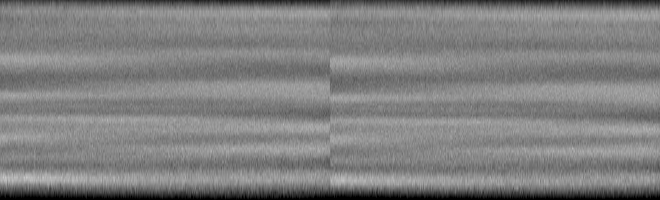

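The picture shows the same grain in both unwrapped halves, a shift of about 0.01 rad where rolling would give 0.27. So the post is sliding up the ramp because the fingers' friction is too high. The remedy has two parts:
- Back off and let it roll down to the foot of the ramp.
- Push again slowly while sweeping the fingers sideways along the bar. Sliding friction then acts mostly along the bar and no longer holds it from turning.

```bash
python3 - <<'E'
from rot import *
# same grain already in w3 (bar tilted there: use a short stretch around col 250)?
s=np.load('w3.npz')['img'].mean(2)
q=np.nonzero(s[:265,250]>110)[0]; 
M=cv2.getRotationMatrix2D((258,205),-np.degrees(np.arctan2(36,366)),1)
for ang in (-5.6,5.6):
    M=cv2.getRotationMatrix2D((258,205),ang,1);r=cv2.warpAffine(np.load('w3.npz')['img'],M,(560,420));np.savez('w3r%d.npz'%ang,img=r)
    g=r.mean(2); print(ang,[(np.nonzero(g[140:268,c]<120)[0]+140)[[0,-1]] for c in(100,250,400)],[int(v) for v in g[140:268:8,150]],[int(v) for v in g[140:268:8,400]])
E
```

```text
-5.6 [array([140, 267]), array([248, 267]), array([140, 267])] [72, 78, 79, 111, 176, 204, 209, 215, 219, 217, 215, 218, 207, 180, 75, 67] [87, 86, 88, 128, 174, 199, 210, 216, 219, 218, 221, 218, 214, 205, 86, 80]
5.6 [array([140, 195]), array([250, 267]), array([221, 267])] [76, 75, 77, 78, 79, 83, 155, 187, 202, 211, 217, 216, 219, 214, 217, 203] [161, 190, 202, 217, 220, 217, 221, 218, 219, 212, 155, 84, 80, 68, 52, 48]
```

Emit:
{"api": "servo_tool", "payload": {
  "motion": [
    [-0.6,0,0.1,0,-1],
    [-0.8,0,0.2,0,-1],
    [-0.8,0,0.3,0,-1],
    [-0.4,0,0.2,0,-1],
    [0,0,0,0,-1],
    [0,0,0,0,-1]
  ]
}}

```text
time_s: 9.72
ee_pos: [0.5274, -0.1839, 0.0263]
orientation: [-2.189, -2.253, -0.0]
contact_force: [-0.4, -0.5, -0.3]
gripper_width: 1.0
```

```bash
python3 - <<'E'
from h import *
st=arm.sense();print(st['ee_pos'],st['contact_force']);snap('wrist','w6');snap('side','d6')
E
python3 pe.py w6 0.02
```

```text
[ 0.52742655 -0.1838821   0.02629205] [-0.36969037 -0.46656065 -0.26552474]
w6 1 (np.int64(43), np.int64(209), np.int64(228)) [-0.1092 -0.0899] [-0.1115 -0.0993]
w6 1 (np.int64(63), np.int64(179), np.int64(258)) [-0.0967 -0.076 ] [-0.1056 -0.115 ]
w6 1 (np.int64(447), np.int64(178), np.int64(260)) [ 0.0759 -0.0783] [ 0.0821 -0.119 ]
w6 1 (np.int64(467), np.int64(209), np.int64(230)) [ 0.0874 -0.093 ] [ 0.0892 -0.1034]
```

Emit:
{"api": "servo_tool", "payload": {
  "motion": [
    [0.1,-0.8,-0.02,0,-1],
    [0.12,-0.8,-0.02,0,-1],
    [0.12,1,-0.02,0,-1],
    [0.12,1,-0.02,0,-1],
    [0.12,-1,-0.03,0,-1],
    [0.12,-1,-0.03,0,-1],
    [0.12,1,-0.03,0,-1],
    [0.12,1,-0.03,0,-1]
  ]
}}

```text
time_s: 10.82
ee_pos: [0.5353, -0.1653, 0.0308]
orientation: [2.188, 2.253, -0.001]
contact_force: [-1.5, -3.2, 0.0]
gripper_width: 0.998
```

```bash
python3 - <<'E'
from h import *
st=arm.sense();print(st['ee_pos'],st['contact_force']);snap('wrist','w7')
E
python3 pe.py w7 0.025
```

```text
[ 0.5353366  -0.165291    0.03080758] [-1.51137884 -3.1556725   0.04208154]
w7 1 (np.int64(25), np.int64(217), np.int64(228)) [-0.1093 -0.0753] [-0.1108 -0.0807]
w7 1 (np.int64(45), np.int64(181), np.int64(259)) [-0.0958 -0.0585] [-0.1053 -0.0969]
w7 1 (np.int64(424), np.int64(179), np.int64(262)) [ 0.0741 -0.0603] [ 0.0794 -0.1014]
w7 1 (np.int64(444), np.int64(213), np.int64(229)) [ 0.0854 -0.0764] [ 0.0866 -0.0844]
```

Emit:
{"api": "servo_tool", "payload": {
  "motion": [
    [0.12,-1,-0.03,0,-1],
    [0.12,-1,-0.03,0,-1],
    [0.12,1,-0.03,0,-1],
    [0.12,1,-0.03,0,-1]
  ]
}}

```text
time_s: 11.38
ee_pos: [0.5346, -0.1557, 0.033]
orientation: [2.189, 2.253, -0.001]
contact_force: [-0.9, -2.7, 0.6]
gripper_width: 0.998
```

```bash
python3 - <<'E'
from rot import *
st=arm.sense();print(st['ee_pos'],st['contact_force']);snap('wrist','w8')
for f in('w6','w7','w8'):
    s=np.load(f+'.npz')['img'].mean(2); print(f,[(np.nonzero(s[150:265,c]>110)[0]+150)[[0,-1]] for c in(100,430)],[int(v) for v in s[165:267:8,250]])
a,b=unwrap('w7',120,400,177,259),unwrap('w8',120,400,177,259);print(shift(a,b),shift(unwrap('w6',120,400,177,259),a))
E
python3 pe.py w8 0.03
```

```text
[ 0.5346288  -0.15573443  0.03304086] [-0.86931809 -2.68090983  0.57976092]
w6 [array([176, 261]), array([176, 262])] [200, 203, 158, 186, 201, 213, 216, 218, 214, 211, 212, 205, 152]
w7 [array([178, 262]), array([181, 259])] [201, 204, 152, 185, 201, 212, 215, 215, 216, 217, 219, 215, 181]
w8 [array([178, 263]), array([181, 261])] [207, 204, 149, 180, 198, 209, 214, 217, 216, 218, 216, 212, 191]
[(np.float64(0.7965902829002164), 0.0), (np.float64(0.7657421705135918), 0.022), (np.float64(0.746761663078549), -0.022), (np.float64(0.7205023385142549), 0.044)] [(np.float64(0.7954507098724382), 0.0), (np.float64(0.770890106993751), -0.022), (np.float64(0.7419116880781388), 0.022), (np.float64(0.7194707318905833), -0.044)]
w8 1 (np.int64(24), np.int64(218), np.int64(222)) [-0.1077 -0.0653] [-0.1082 -0.0672]
w8 1 (np.int64(44), np.int64(183), np.int64(260)) [-0.0946 -0.0493] [-0.1038 -0.0865]
w8 1 (np.int64(426), np.int64(179), np.int64(262)) [ 0.0734 -0.0502] [ 0.0786 -0.0904]
w8 1 (np.int64(446), np.int64(216), np.int64(225)) [ 0.0847 -0.0674] [ 0.0853 -0.0718]
```

```bash
cat > r2.py <<'E'
from rot import *
def cmp(A,B,e1,e2):
    a=unwrap(A,120,400,*e1)[25:-25];b=unwrap(B,120,400,*e2)[25:-25]
    # bar is rolled about its own (horizontal) axis: average 280 columns in 8 strips
    f=lambda u:cv2.resize(u,(8,u.shape[0]),interpolation=cv2.INTER_AREA)
    a,b=f(a),f(b);n=len(a);o=[]
    for k in range(-95,96,1):
        P=a[max(0,-k):n-max(0,k)];Q=b[max(0,k):n-max(0,-k)];o.append((round(np.corrcoef(P.ravel(),Q.ravel())[0,1],2),round(k*2.2/199,2)))
    print(A,B,sorted(o)[::-1][:5])
E
python3 - <<'E'
from r2 import *
cmp('w4','w5',(177,259),(177,259));cmp('w7','w8',(179,261),(180,262));cmp('w6','w7',(176,262),(179,261))
E
```

```text
w4 w5 [(np.float64(0.99), 0.02), (np.float64(0.98), 0.03), (np.float64(0.95), 0.01), (np.float64(0.94), 0.04), (np.float64(0.87), 0.0)]
w7 w8 [(np.float64(0.62), 0.61), (np.float64(0.61), 0.6), (np.float64(0.6), 0.62), (np.float64(0.57), 0.21), (np.float64(0.56), 0.59)]
w6 w7 [(np.float64(0.71), 1.04), (np.float64(0.71), 1.03), (np.float64(0.7), 1.02), (np.float64(0.69), 1.05), (np.float64(0.66), 1.01)]
```

With the sweep the post does roll: 1.03 rad and then 0.6 rad of grain shift, about what rolling predicts. The force is only about 2.7 N. I'll carry on.

Emit:
{"api": "servo_tool", "payload": {
  "motion": [
    [0.12,-1,-0.03,0,-1],
    [0.12,-1,-0.03,0,-1],
    [0.12,1,-0.03,0,-1],
    [0.12,1,-0.03,0,-1],
    [0.12,-1,-0.03,0,-1],
    [0.12,-1,-0.03,0,-1],
    [0.12,1,-0.03,0,-1],
    [0.12,1,-0.03,0,-1]
  ]
}}

```text
time_s: 12.42
ee_pos: [0.5337, -0.1365, 0.0377]
orientation: [-2.189, -2.253, 0.001]
contact_force: [-1.9, -3.1, 0.6]
gripper_width: 1.001
```

```bash
python3 - <<'E'
from r2 import *
snap('wrist','w9');print(arm.sense()['ee_pos'])
cmp('w8','w9',(180,262),(180,262))
E
python3 pe.py w9 0.035
```

```text
[ 0.53585948 -0.13633429  0.03803697]
w8 w9 [(np.float64(0.47), 0.15), (np.float64(0.47), -0.83), (np.float64(0.46), 0.17), (np.float64(0.46), -0.84), (np.float64(0.45), 0.14)]
w9 1 (np.int64(23), np.int64(212), np.int64(231)) [-0.1072 -0.0432] [-0.1096 -0.0523]
w9 1 (np.int64(43), np.int64(182), np.int64(261)) [-0.0947 -0.0296] [-0.1042 -0.0677]
w9 1 (np.int64(428), np.int64(180), np.int64(264)) [ 0.0741 -0.0314] [ 0.0795 -0.0721]
w9 1 (np.int64(448), np.int64(217), np.int64(231)) [ 0.0854 -0.0486] [ 0.0865 -0.0554]
```

Emit:
{"api": "servo_tool", "payload": {
  "motion": [
    [0.12,-1,-0.03,0,-1],
    [0.12,-1,-0.03,0,-1],
    [0.12,1,-0.03,0,-1],
    [0.12,1,-0.03,0,-1],
    [0.12,-1,-0.03,0,-1],
    [0.12,-1,-0.03,0,-1],
    [0.12,1,-0.03,0,-1],
    [0.12,1,-0.03,0,-1]
  ]
}}

```text
time_s: 13.48
ee_pos: [0.5329, -0.1173, 0.0424]
orientation: [-2.189, -2.253, 0.001]
contact_force: [-1.5, -2.3, -0.5]
gripper_width: 1.003
```

```bash
python3 - <<'E'
from r2 import *
snap('wrist','w10');st=arm.sense();print(st['ee_pos'],st['contact_force'])
cmp('w9','w10',(180,262),(180,262))
E
python3 pe.py w10 0.038
```

```text
[ 0.53504853 -0.11716558  0.04275012] [ 0.23757634 -0.95425088  1.44391884]
w9 w10 [(np.float64(0.66), -0.22), (np.float64(0.66), -0.23), (np.float64(0.64), -0.21), (np.float64(0.64), -0.24), (np.float64(0.63), -0.84)]
w10 1 (np.int64(21), np.int64(217), np.int64(226)) [-0.1103 -0.0269] [-0.1115 -0.0313]
w10 1 (np.int64(41), np.int64(184), np.int64(262)) [-0.0972 -0.0116] [-0.1068 -0.0499]
w10 1 (np.int64(430), np.int64(180), np.int64(264)) [ 0.0759 -0.0125] [ 0.0815 -0.0538]
w10 1 (np.int64(450), np.int64(215), np.int64(230)) [ 0.0873 -0.029 ] [ 0.0884 -0.0364]
```

Emit:
{"api": "servo_tool", "payload": {
  "motion": [
    [0.12,-1,-0.03,0,-1],
    [0.12,-1,-0.03,0,-1],
    [0.12,1,-0.03,0,-1],
    [0.12,1,-0.03,0,-1],
    [0.12,-1,-0.03,0,-1],
    [0.12,-1,-0.03,0,-1],
    [0.12,1,-0.03,0,-1],
    [0.1,0.6,-0.03,0,-1]
  ]
}}

```text
time_s: 14.52
ee_pos: [0.5248, -0.0985, 0.0472]
orientation: [-2.189, -2.254, -0.0]
contact_force: [-0.8, -0.4, 0.3]
gripper_width: 1.004
```

```bash
python3 - <<'E'
from h import *
w=snap('wrist','w11');s=snap('side','d11');st=arm.sense();print(st['ee_pos'],st['contact_force'])
cv2.imwrite('pics/c11.png',np.hstack([cv2.resize(s['img'][170:350,200:380],(360,360)),w['img'][:360,:440]]))
E
python3 pe.py w11 0.031
```

```text
[ 0.52533876 -0.09846035  0.04709344] [ 0.37105723 -0.06462851 -0.23487999]
w11 1 (np.int64(55), np.int64(184), np.int64(194)) [-0.1072  0.0052] [-0.1084  0.0002]
w11 1 (np.int64(75), np.int64(152), np.int64(229)) [-0.0941  0.0203] [-0.1025 -0.0182]
w11 1 (np.int64(439), np.int64(148), np.int64(229)) [0.077  0.0194] [ 0.0828 -0.0211]
w11 1 (np.int64(459), np.int64(182), np.int64(189)) [0.089  0.0031] [ 0.0896 -0.0004]
```

View pics/c11.png

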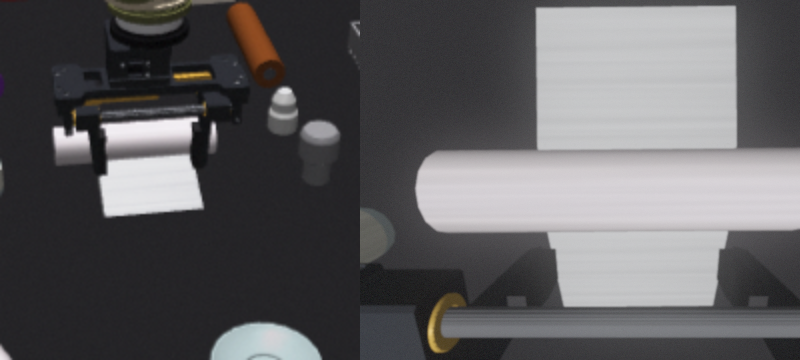

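The post has dropped into the groove: its centre is about 2 mm from the middle line, it is parallel to the groove, it sticks out at both ends, and the contact force is zero. I'll back off and go up.

Emit:
{"api": "servo_tool", "payload": {
  "motion": [
    [-0.6,0,0,0,-1],
    [-0.8,0,-0.1,0,-1],
    [-0.8,0,-0.6,0,-1],
    [-0.8,0,-0.9,0,-1],
    [-0.8,0,-0.9,0,-1],
    [-0.8,0,-0.9,0,-1],
    [-0.8,0,-0.9,0,-1],
    [-0.8,0,-0.9,0,-1],
    [0,0,0,0,-1],
    [0,0,0,0,-1]
  ]
}}

```text
time_s: 15.88
ee_pos: [0.5282, -0.2224, 0.1507]
orientation: [-2.189, -2.252, 0.0]
contact_force: [0.2, 0.9, -0.6]
gripper_width: 1.001
```

```bash
python3 - <<'E'
from m import *
s=snap('side','d12');a=snap('scene','s12');w=snap('wrist','w12');st=arm.sense();print(st['time_s'],st['ee_pos'],st['contact_force'])
yaw=.045;R=np.array([[np.cos(yaw),-np.sin(yaw)],[np.sin(yaw),np.cos(yaw)]])
for x in(-.085,0,.085): # seat axis in the views
    X=np.r_[[.5232,-.0575]+R@[x,0],.0313];print(x,[px(q,X).round() for q in(a,s,w)])
# bystanders: change against the start outside the arm
for o,n,nm in((np.load('s0.npz')['img'],a['img'],'scene'),(np.load('d0.npz')['img'],s['img'],'side')):
    d=cv2.absdiff(o,n).max(2)>40; k,l,t,c=cv2.connectedComponentsWithStats(d.astype(np.uint8));print(nm,[tuple(map(int,v)) for v in t[1:] if v[4]>25])
cv2.imwrite('pics/c12.png',np.hstack([cv2.resize(a['img'][180:330,150:350],(400,300)),cv2.resize(w['img'],(400,300))]))
E
```

```text
16.025 [ 0.528348   -0.22209116  0.15050997] [-0.11104024 -0.15850313 -0.4568678 ]
-0.085 [array([224., 224.]), array([231., 243.]), array([156., -12.])]
0 [array([254., 237.]), array([272., 240.]), array([277., -14.])]
0.085 [array([286., 253.]), array([311., 237.]), array([398., -17.])]
scene [(80, 0, 156, 137, 9382), (259, 0, 62, 72, 1569), (299, 48, 9, 21, 135), (213, 53, 8, 34, 110), (150, 122, 57, 24, 809), (163, 143, 19, 3, 32), (133, 146, 69, 44, 1251), (195, 153, 12, 11, 39), (152, 189, 34, 21, 148), (198, 189, 19, 11, 100), (186, 211, 14, 15, 80), (221, 218, 53, 40, 532), (275, 245, 14, 16, 98), (162, 256, 85, 49, 1843)]
side [(0, 0, 329, 178, 14038), (266, 71, 15, 5, 47), (229, 85, 2, 17, 26), (238, 85, 2, 18, 29), (241, 86, 71, 87, 2543), (307, 110, 16, 13, 43), (95, 140, 6, 21, 55), (298, 177, 44, 28, 428), (17, 179, 8, 10, 28), (5, 183, 29, 22, 293), (245, 186, 45, 20, 253), (276, 204, 43, 8, 112), (255, 211, 20, 3, 42), (226, 228, 82, 24, 1183), (235, 269, 93, 38, 1975)]
```

View pics/c12.png

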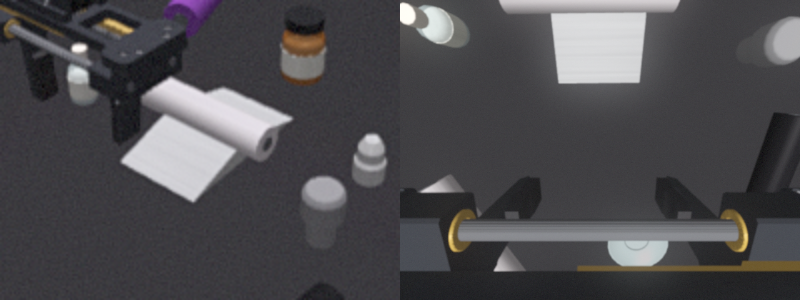

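The post lies in the groove and overhangs both ends, about 43 mm and 27 mm. The only image changes are the post and the arm, so the jar, objective, eyepiece, oil and dish haven't moved. I'm handing in.

```bash
python3 -c "
from h import *
print(arm.close_job())"
```

```text
the job is handed in; nothing more can be done
None
```

The post now lies in the V-block groove and the job is handed in at about 16 s. One stretch on the ramp slid before I corrected it.

**How it went:** I rolled the post along the bench with both open fingers. On the first try up the ramp it slid instead of turning. The push had risen to about 13 N, and in a 5 mm test step the grain on the bar did not shift. I backed off, let it roll down to the foot of the ramp, and pushed again slowly while sweeping the fingers sideways along the bar. This time it rolled all the way up and dropped into the groove.

**Last checks:**
- **Seat:** the post's centre measured about 2 mm from the groove's middle line in the wrist image, and it lies parallel to the groove. In the final side view it matches the expected seat.
- **Overhang:** the post sits about 8 mm off centre along the block. It sticks out about 43 mm at one end and 27 mm at the other.
- **Contact:** the fingers are clear of everything and the force reads zero.
- **Bystanders:** comparing before and after images shows no change at any bystander in view. In the scene view the gripper hid the oil bottle, but the side view shows it unmoved.

**What did not fully agree:**
- **Rolling on the second climb:** the grain shift matched rolling in the two smaller steps I measured (1.03 and 0.6 rad). The later, larger steps gave no clear match. Their low force, and the absence of the near-perfect match that sliding gave earlier, still point to rolling.
- **Lost rotation:** the roughly 40 mm that slid on the first try is rotation the bar never made. I estimate it turned about 5.5 rad in all, against about 7.5 rad for the full distance.

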